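Sniff the gasket seam of a gas manifold block

TASK

Leak-check the longer aluminium block, the one with the brass hose fitting: take the sniffer probe from its holder and guide its tip slowly (about 3 cm a second) along the whole dark seam on top, from the hose-fitting end to the far end, a few millimetres above it and without pressing on the block. Then hang the probe back in its holder, fully seated and upright. Leave the glass flask standing where it is.

Things in the scene. Friction and masses are not known exactly. Their poses are not given: they have to be found in the camera images.
- probe: Sniffer probe, 145 mm long, 0.12 kg, hung tip down in its holder. From the tip up: pointed steel shaft 10 mm in diameter, 75 mm long; black guard disc 54 mm in diameter, 6 mm thick; round grey handle 22 mm in diameter, 64 mm long (81 to 145 mm above the tip), gripped from above at any yaw. Origin: point of the tip, 15 mm above the bench when seated; z up the shaft.
- holder: Probe holder, fixed: dark foot disc 100 mm in diameter, 10 mm high, carrying an upright grey tube, outer diameter 48 mm, bore 30 mm, open rim 90 mm above the bench. The probe's shaft hangs in the bore, its guard disc lies on the rim. Origin: centre of the foot's underside, on the bench; z up the bore's axis.
- manifold: Long aluminium block, fixed, 180 x 90 mm, top 60 mm above the bench, brass hose fitting 40 mm long on one end. Straight dark gasket seam 5 mm wide along the middle of its top. Origin: centre of underside; x along the seam away from the fitting; seam from x = -70 to +70 mm, y = 0, z = 59 mm. (A 110 mm block, crosswise seam, no fitting, is a bystander.)
- flask: Amber glass conical flask standing loose on the bench beyond the work, 68 mm in diameter at the foot, 110 mm high. Bystander. Origin: centre of its underside.

How it is judged (in metres and radians):
On the way, in this order (a step that is already met when the one before it is completed fails the run):
1. the probe's tip is close over the seam, at the start of the seam, by the hose fitting (x of probe in the frame of manifold between -0.085 and -0.05 m and y of probe in the frame of manifold between -0.013 and 0.013 m and z of probe in the frame of manifold below 0.076 m), for 0.25 s.
2. the probe's tip is close over the seam, past the first sixth of the seam (x of probe in the frame of manifold between -0.05 and -0.025 m and y of probe in the frame of manifold between -0.013 and 0.013 m and z of probe in the frame of manifold below 0.076 m), for 0.25 s.
3. the probe's tip is close over the seam, coming up to the middle of the seam (x of probe in the frame of manifold between -0.025 and 0 m and y of probe in the frame of manifold between -0.013 and 0.013 m and z of probe in the frame of manifold below 0.076 m), for 0.25 s.
4. the probe's tip is close over the seam, just past the middle of the seam (x of probe in the frame of manifold between 0 and 0.025 m and y of probe in the frame of manifold between -0.013 and 0.013 m and z of probe in the frame of manifold below 0.076 m), for 0.25 s.
5. the probe's tip is close over the seam, on the fifth sixth of the seam (x of probe in the frame of manifold between 0.025 and 0.05 m and y of probe in the frame of manifold between -0.013 and 0.013 m and z of probe in the frame of manifold below 0.076 m), for 0.25 s.
6. the probe's tip is close over the seam, at the far end of the seam (x of probe in the frame of manifold between 0.05 and 0.085 m and y of probe in the frame of manifold between -0.013 and 0.013 m and z of probe in the frame of manifold below 0.076 m), for 0.25 s.
At the end, for the whole second after the job is handed in: The probe hangs in its holder, released and at rest: its tip within 14 mm of the bore's axis and 9 to 20 mm above the bench (15 mm when fully seated), upright within 7 degrees (horizontal distance between probe and holder below 0.014 m and z of probe in the frame of holder between 0.009 and 0.02 m and angle between probe's own z axis and vertical below 0.12 rad and linear speed of probe below 0.02 m/s); the robot touches nothing.
It fails at once if the probe is pressed on the block with more than 15 N (contact force between probe and manifold above 15 N).
It fails at once if the flask is moved more than 30 mm or tipped over (distance of flask from where it was at the start of the episode above 0.03 m or angle between flask's own z axis and vertical above 0.4 rad).
It also fails if it takes over 64 s, if anything falls off the work surface, if the arm or the gripper's body presses on something with over 40 N, if the wrist force passes 120 N, or if a joint passes its speed limit or range.

ROBOT

A 6-joint arm with a two-finger parallel gripper is mounted at the origin on the work surface. World frame = base frame: x ahead of the robot, y to its left, z up, the work surface at z = 0. Lengths are in m, angles in degrees, forces in N, time in s.
With the tool pointing down it reaches from about 0.375 to 0.9 m from the base axis. Payload 3.1 kg.
Tool frame: the origin (TCP) lies at the very end of the fingers, on their centre line; the grasp point (between the pads) lies 19 mm behind it (bot.hold_point_z is the z of the grasp point in the tool frame, in m); z points along the fingers, y is the line along which they close (so a half turn about z gives the same grasp; the last joint's range is limited). The gripper opens to 87 mm and grips with 3 to 60 N. Pads are 19 mm wide; open, the fingers measure 117 mm over their backs; the gripper's body (75 mm by 190 mm) begins 51 mm behind the grasp point.
Start: joints at [-86.774, 30.224, 82.088, -0, 67.689, -10.227], TCP at [0.145, -0.608, 0.223] pointing down, gripper open.
Joint ranges: [-176.69, 176.69], [-43.24, 126.21], [12.49, 139.97], [-82, 262], [0, 151.66], [-163.58, 163.58]. Speed limits (degrees/s): [159.86, 159.86, 180, 180, 180, 180].

INTERFACE

Orientations are given as a 3x3 rotation matrix whose columns are the frame's x, y, z axes.
In Python, from rig import bot, capture, camera_model gives the robot as it stands.
- The arm moves only by the tool apply_moves, never from a script. Its argument "plan" is text: rows parted by semicolons, each of 6 numbers parted by spaces: the shift along the tool's x, y, z in units of 0.05 m (1.0 is 0.05 m), then the turn, a rotation vector about the tool's x, y, z in units of 360 degrees (1.0 is 360 degrees). In form: dx dy dz ax ay az; .... A call has 1 to 10 rows; each row shifts and turns the commanded pose from where the row before left it, along the tool's axes as they then stand; what a row does not reach is not made up. A row lasts 1/12 s, in which the tool goes at most 41.7 mm and 7.16 degrees, less where a joint would pass 70% of its speed; a pose out of reach is approached as far as the arm can. A call with a number of a shift or a turn outside -1 to 1 is refused whole. A call with a gripper value outside its range is refused whole. "gripper" is the gripper command: -1 is shut, 1 is fully open, values between are in proportion, set as the call begins (left out, the last holds). The fingers move at their own pace and stop on an object; the grip force is fixed at half the most. Time passes only in rows, so rows that do not move let the fingers close. It gives the time, the measured TCP pose, the force, the opening and the grip force at its end, in the units of the state.
- bot.read_state(): the state, without advancing time (a new reading comes with each control period).
- capture(name): name is "side" or "top" or "wrist"; returns the picture (480x640x3 uint8, red, green, blue); there is no depth.
- camera_model(name): a dict with "vertical_fov" (degrees; the focal length in pixels is half the picture's height over the tangent of half this angle, whatever the lens; pixels are square), "cx", "cy" (the principal point, pixels), "position" and "rotation" of the camera in the world; the wrist camera has in their place "hand_eye" (4x4, takes a point from camera to tool coordinates, whose origin is the TCP and whose axes are the flange's). Camera axes: x right, y down, z forward; pixel columns grow to the right and rows downward; lengths in m; the calibration is good to about 2 mm. A picture is of the moment at which its call begins: read the wrist's pose just before it. camera_model takes no time and is no camera call.
- bot.hand_in(): hands the job in; it is judged then, once.
The state is a dict: "time_s": time; "joint_positions": joint angles; "qvel": joint speeds; "tau": joint torques, N m; "position": TCP position; "tcp_rot": TCP orientation; "force": force on the tool from outside, world axes, zero at the start; "moment": the same for the moment, N m; "opening": opening from 0.0 (shut) to 1.0 (fully open); "grasp_force": force on a finger pad.
Only numpy, scipy, OpenCV 4.12 (cv2) and the standard library are available. Lean on these libraries where they do the work, as an engineer would, in place of code of your own. Each camera call takes 0.05 s, during which the arm holds its last target. There are 200 camera calls.

## Working session

There is one attempt and no reset: what is moved stays moved. The work goes in short steps, Python scripts to look and compute and a tool call to move; the robot and the scene stay as the last step left them, time stands still between calls to the robot, and variables do not carry over. Pictures are saved under pics/ and viewed, at most 10 in all, crops included, and the job is handed in when it is done.

Besides the shell and the picture viewer there is one more tool, called as a command line: name --argument value ..., lists and objects as JSON in quotes. apply_moves: Moves the arm, as the interface text tells. Its arguments: {"type":"object","properties":{"plan":{"type":"string"},"gripper":{"type":"number"}},"required":["plan"]}

```bash
mkdir -p pics; ls; python3 - <<'E'
from rig import bot,capture,camera_model
import cv2,numpy as np
s=bot.read_state();print(s)
for n in("top","side","wrist"):
    cv2.imwrite(f"pics/{n}0.png",capture(n)[:,:,::-1]);print(n,camera_model(n))
E
```

```text
pics
{'time_s': 0.0, 'joint_positions': array([-8.67761744e+01,  3.02791885e+01,  8.21558771e+01, -1.07368476e-03,
        6.76895944e+01, -1.02284429e+01]), 'qvel': array([-0.04891016, -0.06428189, -0.04417033, -0.04164287,  0.05460894,
        0.04143635]), 'tau': array([ 9.44653148e-04, -4.40040135e+01, -1.76589936e+01,  6.32041739e-02,
        5.81121398e-02, -1.68198890e-04]), 'position': array([ 0.14536647, -0.60710764,  0.22157208]), 'tcp_rot': array([[ 9.72562426e-01,  2.32642017e-01, -1.39664697e-04],
       [ 2.32641766e-01, -9.72560072e-01,  2.17130770e-03],
       [ 3.69305093e-04, -2.14422412e-03, -9.99997633e-01]]), 'force': array([ 0.51469597, -0.96203689, -0.74086281]), 'moment': array([ 0.02714705, -0.00093073, -0.00670297]), 'grasp_force': 0.0, 'opening': 0.9989175119816033}
top {'vertical_fov': 44.854448734987095, 'cx': 326.9133980766158, 'cy': 242.86766398539967, 'position': array([0.46087561, 0.00308337, 1.12280597]), 'rotation': array([[ 0.01723838, -0.98739235,  0.15735049],
       [-0.99983209, -0.01800148, -0.00342571],
       [ 0.00621507, -0.15726502, -0.98753688]])}
side {'vertical_fov': 43.63476444828312, 'cx': 318.25028038341065, 'cy': 258.7612407211452, 'position': array([ 0.5360343 , -0.8528802 ,  0.68580803]), 'rotation': array([[ 0.99358442, -0.0739133 ,  0.08559684],
       [-0.11280144, -0.59339608,  0.79696733],
       [-0.00811366, -0.80150977, -0.59792663]])}
wrist {'vertical_fov': 63.56344291510474, 'cx': 321.96593402529936, 'cy': 240.12736074776976, 'hand_eye': array([[-1.63828276e-05, -9.58289821e-01, -2.85798213e-01,
         7.88527521e-02],
       [ 9.99999971e-01, -8.48779647e-05,  2.27275257e-04,
         1.06132437e-04],
       [-2.42053536e-04, -2.85798201e-01,  9.58289794e-01,
        -1.62837865e-01],
       [ 0.00000000e+00,  0.00000000e+00,  0.00000000e+00,
         1.00000000e+00]])}
```

View pics/top0.png

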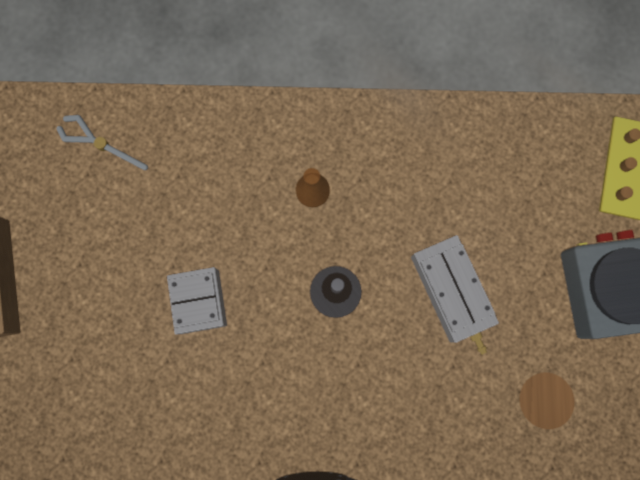

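View pics/side0.png

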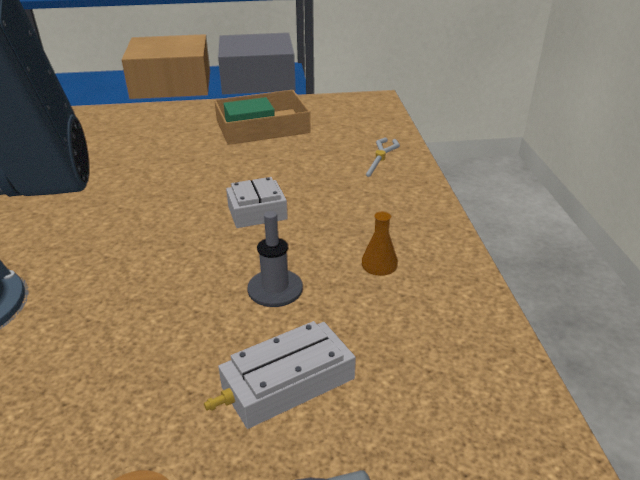

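The top view shows the seam running from about (474,322) at the fitting end to (443,253), the probe handle at about (337,285) and the flask at (312,188). The side view agrees: handle top at (271,214), seam from (245,375) to (328,341), fitting at the lower left.

```bash
cat >h.py <<'E'
import numpy as np,cv2
from rig import bot,capture,camera_model
def ray(name,px,s=None):
    c=camera_model(name);f=240/np.tan(np.radians(c["vertical_fov"]/2))
    d=np.array([(px[0]-c["cx"])/f,(px[1]-c["cy"])/f,1])
    if s is not None:
        H=c["hand_eye"];R=s["tcp_rot"];return s["position"]+R@H[:3,3],R@H[:3,:3]@d
    return c["position"],c["rotation"]@d
def onz(name,px,z,s=None):
    o,d=ray(name,px,s);return o+d*(z-o[2])/d[2]
def tri(a,b):
    (o,d),(p,e)=a,b
    t=np.linalg.lstsq(np.c_[d,-e],p-o,rcond=None)[0]
    q,r=o+d*t[0],p+e*t[1];return (q+r)/2,np.linalg.norm(q-r)
E
python3 - <<'E'
from h import *
g=cv2.imread("pics/top0.png",0)
def seam(g,x0,x1,y0,y1,th):
    m=np.zeros_like(g);m[y0:y1,x0:x1]=(g[y0:y1,x0:x1]<th)*255
    c,_=cv2.findContours(m,0,2);c=sorted(c,key=cv2.contourArea)[-1]
    r=cv2.minAreaRect(c);b=cv2.boxPoints(r);b=b[np.argsort(b[:,1])]
    print(r);return b[:2].mean(0),b[2:].mean(0)
for n,w in(("top",(436,482,248,328,60)),("side",(238,335,335,380,60))):
    gg=cv2.imread(f"pics/{n}0.png",0);a,b=seam(gg,*w)
    A,B=onz(n,a,.06),onz(n,b,.06);print(n,a,b,A,B,np.linalg.norm(A-B),(A+B)/2)
print("foot",onz("top",(336,292),.01),"guard",onz("top",(336,289),.096),"handle",onz("top",(337,285),.16))
print("guard side",onz("side",(272.5,246),.096),"top side",onz("side",(271,213),.16))
print(tri(ray("top",(337,285)),ray("side",(271,213))))
print("flask",onz("side",(380,262),0.0),onz("top",(313,191),0))
E
```

```text
((457.5000305175781, 287.5), (73.82337951660156, 1.0213102102279663), 64.9164047241211)
top [441.85168 254.06944] [473.14838 320.93054] [ 0.61313802 -0.21327024  0.06      ] [ 0.49162145 -0.26843072  0.06      ] 0.1334501990652343 [ 0.55237974 -0.24085048  0.06      ]
((284.88232421875, 355.7272644042969), (1.566360354423523, 91.38902282714844), 66.66596221923828)
side [326.83954 337.62808] [242.92511 373.82645] [ 0.61619362 -0.21478961  0.06      ] [ 0.49149847 -0.27166237  0.06      ] 0.1370525108069354 [ 0.55384605 -0.24322599  0.06      ]
foot [ 0.54337755 -0.01979068  0.01      ] guard [ 0.54229442 -0.01794468  0.096     ] handle [ 0.54387885 -0.01819362  0.16      ]
guard side [ 0.54756891 -0.02119114  0.096     ] top side [ 0.54871606 -0.01808047  0.16      ]
(array([ 0.54631727, -0.01811098,  0.15975608]), np.float64(0.0048204744115722805))
flask [0.74929153 0.03653595 0.        ] [7.43416875e-01 2.85718361e-02 2.22044605e-16]
```

apply_moves --plan "0.5 -0.45 0 0 0 0;0.53 -0.48 0 0 0 0;0.53 -0.48 0 0 0 0;0.53 -0.48 0 0 0 0;0.53 -0.48 0 0 0 0;0.53 -0.48 0 0 0 0;0.53 -0.48 0 0 0 0;0.53 -0.48 0 0 0 0;0.53 -0.48 0 0 0 0;0.53 -0.48 0 0 0 0" --gripper 1

```text
time_s: 0.98
position: [0.3468, -0.3129, 0.2225]
tcp_rot: [[0.973, 0.232, -0.0], [0.232, -0.973, 0.0], [0.0, -0.0, -1.0]]
force: [0.7, 0.2, 0.2]
opening: 0.998
grasp_force: 0.0
```

apply_moves --plan "0.53 -0.48 0 0 0 0;0.53 -0.48 0 0 0 0;0.53 -0.48 0 0 0 0;0.53 -0.48 0 0 0 0;0.53 -0.48 0 0 0 0;0.53 -0.48 0 0 0 0;0.53 -0.48 0 0 0 0;0.53 -0.48 0 0 0 0;0.3 -0.4 0 0 0 0;0.2 -0.3 0 0 0 0"

```text
time_s: 1.82
position: [0.525, -0.0362, 0.2224]
tcp_rot: [[0.972, 0.235, 0.0], [0.235, -0.972, 0.0], [0.0, -0.0, -1.0]]
force: [0.8, -0.3, 0.1]
opening: 1.004
grasp_force: 0.0
```

```bash
python3 - <<'E'
from h import *
s=bot.read_state();cv2.imwrite("pics/w1.png",capture("wrist")[:,:,::-1])
print(s["position"],s["tcp_rot"],s["time_s"],s["joint_positions"]);np.save("s1.npy",s,allow_pickle=True)
E
```

```text
[ 0.52496192 -0.03624463  0.22235222] [[ 9.72044755e-01  2.34795422e-01  3.22594576e-04]
 [ 2.34795256e-01 -9.72044729e-01  4.82558815e-04]
 [ 4.26878958e-04 -3.93325089e-04 -9.99999832e-01]] 1.8167 [-1.61459414e+01  2.26431479e+01  9.62311555e+01  3.62015634e-02
  6.11156358e+01  6.02570143e+01]
```

View pics/w1.png

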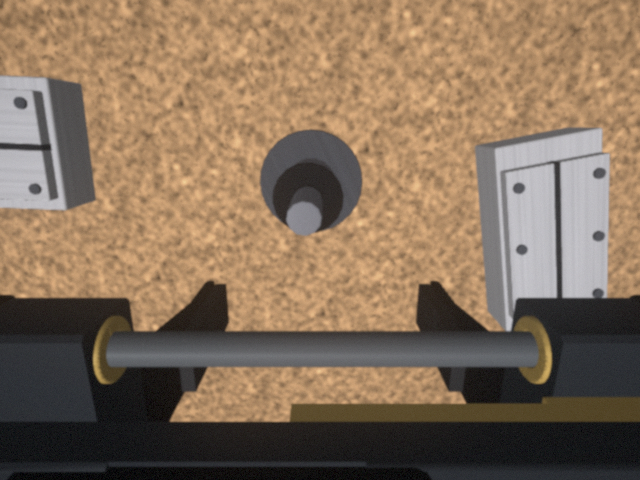

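The wrist view shows the handle's top disc centred at about (304,217) and the foot disc at (311,180). The arm may still be settling, so I'll measure again and fix the handle's centre with a mask.

```bash
python3 - <<'E'
from h import *
for n in("a","b","c"):
    s=bot.read_state();im=capture("wrist")
    print(s["time_s"],s["position"],abs(s["qvel"]).max())
cv2.imwrite("pics/w2.png",im[:,:,::-1])
g=cv2.cvtColor(im,cv2.COLOR_RGB2GRAY)
roi=g[120:300,240:380]; _,m=cv2.threshold(cv2.GaussianBlur(roi,(3,3),0),85,255,0)
hsv=cv2.cvtColor(im,cv2.COLOR_RGB2HSV)[120:300,240:380]
m=((hsv[...,1]<60)&(roi>80)).astype(np.uint8)*255
for c in sorted(cv2.findContours(m,0,2)[0],key=cv2.contourArea)[-3:]:
    (u,v),r=cv2.minEnclosingCircle(c);print(u+240,v+120,r,onz("wrist",(u+240,v+120),.16,s))
cv2.imwrite("pics/w2c.png",cv2.resize(im[120:300,240:380,::-1],None,fx=3,fy=3))
E
```

```text
1.8667 [ 0.52527549 -0.03407161  0.22234634] 4.641986671996022
1.9167 [ 0.52437154 -0.03600625  0.22224787] 3.0974817347522636
1.9667 [ 0.52384641 -0.03747468  0.22228047] 2.2982432197963982
323.5 227.0 0.5001000165939331 [ 0.54343726 -0.03383648  0.16      ]
301.9431800842285 215.45738983154297 18.13209342956543 [ 0.54731155 -0.01968896  0.16      ]
309.64286041259766 178.69254684448242 50.995269775390625 [ 0.56962606 -0.0191988   0.16      ]
```

View pics/w2c.png

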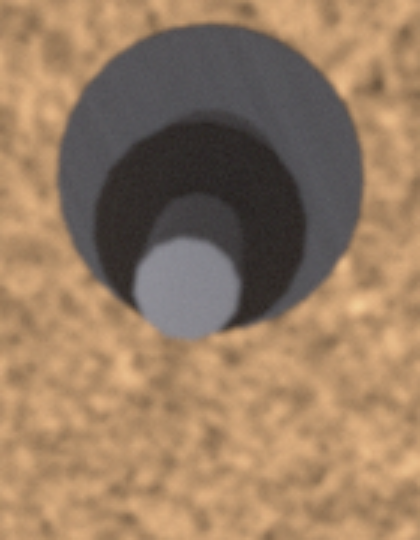

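The crop shows the handle's bright end disc, which the ray at z = 0.16 puts at (0.547, -0.020). That agrees with the top view to about 2 mm. Next I move over it, descend and grip.

apply_moves --plan "0.18 -0.09 0 0 0 0;0.18 -0.09 0 0 0 0;0.16 -0.07 0 0 0 0;0 0 0.3 0 0 0;0 0 0.4 0 0 0;0 0 0.4 0 0 0;0 0 0.4 0 0 0;0 0 0.4 0 0 0;0 0 0.2 0 0 0;0 0 0 0 0 0"

```text
time_s: 2.85
position: [0.5451, -0.0203, 0.1153]
tcp_rot: [[0.973, 0.232, -0.005], [0.232, -0.973, 0.001], [-0.004, -0.002, -1.0]]
force: [-0.8, -0.3, 0.1]
opening: 1.004
grasp_force: 0.0
```

apply_moves --plan "0 0 0 0 0 0;0 0 0 0 0 0"

```text
time_s: 3.02
position: [0.5474, -0.0207, 0.1184]
tcp_rot: [[0.973, 0.232, 0.002], [0.232, -0.973, -0.0], [0.002, 0.001, -1.0]]
force: [0.7, -0.1, 0.6]
opening: 0.999
grasp_force: 0.0
```

apply_moves --plan "0 0 0.05 0 0 0;0 0 0.05 0 0 0;0 0 0 0 0 0;0 0 0 0 0 0"

```text
time_s: 3.35
position: [0.5464, -0.0205, 0.1129]
tcp_rot: [[0.973, 0.233, 0.001], [0.233, -0.973, -0.0], [0.0, 0.0, -1.0]]
force: [-0.4, 0.0, -0.1]
opening: 0.996
grasp_force: 0.0
```

apply_moves --plan "0 0 0 0 0 0;0 0 0 0 0 0;0 0 0 0 0 0;0 0 0 0 0 0;0 0 0 0 0 0;0 0 0 0 0 0;0 0 0 0 0 0;0 0 0 0 0 0;0 0 0 0 0 0;0 0 0 0 0 0" --gripper -1

```text
time_s: 4.18
position: [0.5463, -0.0204, 0.1125]
tcp_rot: [[0.973, 0.233, -0.0], [0.233, -0.973, 0.0], [-0.0, -0.0, -1.0]]
force: [-0.1, -0.5, -0.0]
opening: 0.323
grasp_force: 0.0
```

apply_moves --plan "0 0 0 0 0 0;0 0 0 0 0 0;0 0 0 0 0 0;0 0 0 0 0 0;0 0 0 0 0 0"

```text
time_s: 4.6
position: [0.5462, -0.0204, 0.1125]
tcp_rot: [[0.973, 0.233, -0.0], [0.233, -0.973, 0.0], [-0.0, -0.0, -1.0]]
force: [0.8, 0.3, -0.0]
opening: 0.245
grasp_force: 30.0
```

apply_moves --plan "0 0 -0.1 0 0 0;0 0 -0.2 0 0 0;0 0 -0.3 0 0 0;0 0 -0.3 0 0 0;0 0 -0.3 0 0 0;0 0 -0.3 0 0 0;0 0 -0.3 0 0 0;0 0 -0.2 0 0 0;0 0 -0.1 0 0 0;0 0 0 0 0 0"

```text
time_s: 5.43
position: [0.547, -0.0206, 0.2191]
tcp_rot: [[0.973, 0.233, 0.003], [0.233, -0.973, -0.001], [0.003, 0.001, -1.0]]
force: [0.1, -0.4, -0.8]
opening: 0.247
grasp_force: 30.0
```

```bash
python3 - <<'E'
from h import *
s=bot.read_state();print(s["time_s"],s["position"],s["opening"],s["force"])
a=capture("side");b=capture("wrist")
cv2.imwrite("pics/g1.png",np.hstack([a[120:420,150:450],b[100:400,200:500]])[:,:,::-1])
c=np.array([.553,-.242]);
for n in(-.068,):
    q=c+n*np.array([np.cos(np.radians(24.5)),np.sin(np.radians(24.5))])
    d=np.r_[q,0.175]-s["position"];print(q,s["tcp_rot"].T@d/.05)
E
```

```text
5.4333 [ 0.54700579 -0.02063489  0.21908429] 0.24748488200762597 [ 0.13882721 -0.38688845 -0.82816772]
[ 0.49112263 -0.27019914] [-2.25053059  4.59309261  0.88208795]
```

View pics/g1.png

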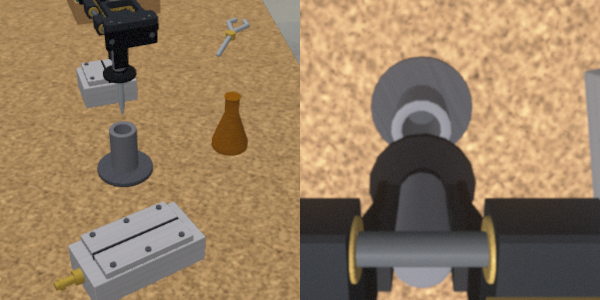

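The probe is held upright, clear of the holder, whose open rim is at side (273,248). I'm carrying it to a point above the seam's start.

apply_moves --plan "-0.06 0.13 0 0 0 0;-0.12 0.25 0 0 0 0;-0.19 0.38 0 0 0 0;-0.25 0.51 0 0 0 0;-0.25 0.51 0 0 0 0;-0.25 0.51 0 0 0 0;-0.25 0.51 0 0 0 0;-0.25 0.51 0 0 0 0;-0.25 0.51 0 0 0 0;-0.19 0.38 0 0 0 0"

```text
time_s: 6.37
position: [0.4937, -0.2512, 0.2165]
tcp_rot: [[0.973, 0.231, -0.002], [0.231, -0.973, 0.0], [-0.002, -0.001, -1.0]]
force: [-0.2, -0.8, -0.7]
opening: 0.248
grasp_force: 30.0
```

apply_moves --plan "-0.12 0.25 0 0 0 0;-0.07 0.13 0 0 0 0;0 0 0.2 0 0 0;0 0 0.3 0 0 0;0 0 0.2 0 0 0;0 0 0.1 0 0 0;0 0 0 0 0 0;0 0 0 0 0 0;0 0 0 0 0 0;0 0 0 0 0 0"

```text
time_s: 7.2
position: [0.4907, -0.2694, 0.1782]
tcp_rot: [[0.972, 0.233, 0.001], [0.233, -0.972, -0.001], [0.001, 0.001, -1.0]]
force: [0.9, 0.7, -0.8]
opening: 0.246
grasp_force: 30.0
```

```bash
python3 - <<'E'
from h import *
s=bot.read_state();print(s["time_s"],s["position"],s["opening"],s["force"],abs(s["qvel"]).max())
a=capture("side");t=capture("top")
cv2.imwrite("pics/side2.png",a[:,:,::-1]);cv2.imwrite("pics/top2.png",t[:,:,::-1])
v=np.hstack([cv2.resize(a[220:430,190:370],None,fx=2.2,fy=2.2),cv2.resize(t[240:345,280:370],None,fx=4.4,fy=4.4)])
cv2.imwrite("pics/g2.png",v[:,:,::-1]);print(v.shape)
E
```

```text
7.2 [ 0.49071375 -0.26936654  0.17821055] 0.24622844273926547 [ 0.94448963  0.65261734 -0.79095282] 0.25712361978528636
(462, 792, 3)
```

View pics/g2.png

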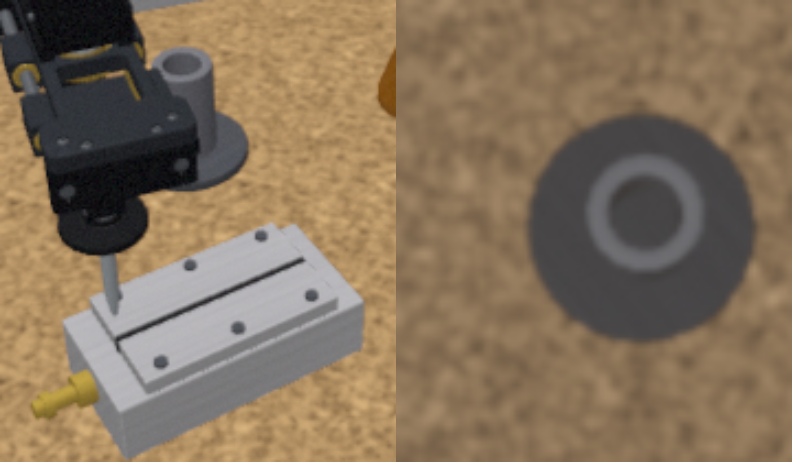

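The probe tip is at side pixel (242,363), just above the seam's start at (244,376). The holder rim is centred at side (272.7,250.5) and top (336.6,288.4).

```bash
python3 - <<'E'
from h import *
print("rim",onz("top",(336.6,288.4),.09),onz("side",(272.7,250.5),.09))
print("foot",onz("top",(280+245/4.4,240+228/4.4),.01))
print("tip from side",onz("side",(242.3,362.7),.0807))
print("seam start side",onz("side",(243.6,376),.0595))
s=bot.read_state();R=s["tcp_rot"];u=np.array([np.cos(np.radians(24.5)),np.sin(np.radians(24.5)),0])
print("per mm along seam",R.T@u*.001/.05,"yaw",np.degrees(np.arctan2(R[1,0],R[0,0])))
E
```

```text
rim [ 0.54385486 -0.01911769  0.09      ] [ 0.54733965 -0.02592073  0.09      ]
foot [ 0.54371416 -0.01917708  0.01      ]
tip from side [ 0.49237669 -0.27036755  0.0807    ]
seam start side [ 0.49234209 -0.2753412   0.0595    ]
per mm along seam [ 1.96303913e-02 -3.82721805e-03  1.18847884e-05] yaw 13.467828675067175
```

apply_moves --plan "0 0 0.06 0 0 0;0 0 0.08 0 0 0;0 0 0.07 0 0 0;0 0 0.04 0 0 0;0 0 0 0 0 0;0 0 0 0 0 0;0 0 0 0 0 0;0 0 0 0 0 0;0 0 0 0 0 0;0 0 0 0 0 0"

```text
time_s: 8.13
position: [0.4902, -0.2694, 0.1652]
tcp_rot: [[0.973, 0.233, 0.0], [0.233, -0.973, -0.0], [0.0, 0.0, -1.0]]
force: [-0.2, 0.3, -0.7]
opening: 0.245
grasp_force: 30.0
```

apply_moves --plan "0.03 -0.006 0 0 0 0;0.05 -0.01 0 0 0 0;0.05 -0.01 0 0 0 0;0.05 -0.01 0 0 0 0;0.05 -0.01 0 0 0 0;0.05 -0.01 0 0 0 0;0.05 -0.01 0 0 0 0;0.05 -0.01 0 0 0 0;0.05 -0.01 0 0 0 0;0.05 -0.01 0 0 0 0"

```text
time_s: 8.97
position: [0.5126, -0.2589, 0.165]
tcp_rot: [[0.973, 0.233, -0.0], [0.233, -0.973, 0.0], [-0.0, -0.0, -1.0]]
force: [0.4, -0.1, -1.1]
opening: 0.245
grasp_force: 30.0
```

apply_moves --plan "0.05 -0.01 0 0 0 0;0.05 -0.01 0 0 0 0;0.05 -0.01 0 0 0 0;0.05 -0.01 0 0 0 0;0.05 -0.01 0 0 0 0;0.05 -0.01 0 0 0 0;0.05 -0.01 0 0 0 0;0.05 -0.01 0 0 0 0;0.05 -0.01 0 0 0 0;0.05 -0.01 0 0 0 0"

```text
time_s: 9.8
position: [0.5358, -0.2483, 0.1651]
tcp_rot: [[0.973, 0.233, 0.0], [0.233, -0.973, 0.0], [0.0, 0.0, -1.0]]
force: [-0.1, -0.2, -1.3]
opening: 0.249
grasp_force: 30.0
```

apply_moves --plan "0.05 -0.01 0 0 0 0;0.05 -0.01 0 0 0 0;0.05 -0.01 0 0 0 0;0.05 -0.01 0 0 0 0;0.05 -0.01 0 0 0 0;0.05 -0.01 0 0 0 0;0.05 -0.01 0 0 0 0;0.05 -0.01 0 0 0 0;0.05 -0.01 0 0 0 0;0.05 -0.01 0 0 0 0"

```text
time_s: 10.63
position: [0.5589, -0.2376, 0.1651]
tcp_rot: [[0.973, 0.233, 0.0], [0.233, -0.973, -0.0], [0.0, 0.0, -1.0]]
force: [-0.3, 0.2, -1.7]
opening: 0.247
grasp_force: 30.0
```

apply_moves --plan "0.05 -0.01 0 0 0 0;0.05 -0.01 0 0 0 0;0.05 -0.01 0 0 0 0;0.05 -0.01 0 0 0 0;0.05 -0.01 0 0 0 0;0.05 -0.01 0 0 0 0;0.05 -0.01 0 0 0 0;0.05 -0.01 0 0 0 0;0.05 -0.01 0 0 0 0;0.05 -0.01 0 0 0 0"

```text
time_s: 11.47
position: [0.5821, -0.2269, 0.1651]
tcp_rot: [[0.973, 0.233, -0.0], [0.233, -0.973, -0.0], [-0.0, 0.0, -1.0]]
force: [0.5, 0.1, -1.1]
opening: 0.243
grasp_force: 30.0
```

apply_moves --plan "0.05 -0.01 0 0 0 0;0.05 -0.01 0 0 0 0;0.05 -0.01 0 0 0 0;0.05 -0.01 0 0 0 0;0.05 -0.01 0 0 0 0;0.05 -0.01 0 0 0 0;0.05 -0.01 0 0 0 0;0.05 -0.01 0 0 0 0;0.05 -0.01 0 0 0 0;0.05 -0.01 0 0 0 0"

```text
time_s: 12.3
position: [0.6052, -0.2163, 0.165]
tcp_rot: [[0.973, 0.233, -0.0], [0.233, -0.973, 0.0], [-0.0, -0.0, -1.0]]
force: [0.2, -0.3, -1.6]
opening: 0.246
grasp_force: 30.0
```

apply_moves --plan "0.05 -0.01 0 0 0 0;0.05 -0.01 0 0 0 0;0.05 -0.01 0 0 0 0;0.05 -0.01 0 0 0 0;0.03 -0.006 0 0 0 0;0 0 0 0 0 0;0 0 0 0 0 0;0 0 0 0 0 0;0 0 0 0 0 0;0 0 0 0 0 0"

```text
time_s: 13.13
position: [0.6155, -0.2115, 0.1651]
tcp_rot: [[0.973, 0.232, -0.0], [0.232, -0.973, 0.0], [-0.0, -0.0, -1.0]]
force: [-0.4, -0.4, -1.3]
opening: 0.245
grasp_force: 30.0
```

apply_moves --plan "0 0 -0.1 0 0 0;0 0 -0.2 0 0 0;0 0 -0.2 0 0 0;0 0 -0.2 0 0 0;0 0 -0.2 0 0 0;0 0 -0.1 0 0 0;0 0 0 0 0 0;0 0 0 0 0 0"

```text
time_s: 13.8
position: [0.6158, -0.2115, 0.2157]
tcp_rot: [[0.973, 0.233, 0.001], [0.233, -0.973, -0.001], [0.001, 0.001, -1.0]]
force: [-0.2, -0.3, -1.2]
opening: 0.246
grasp_force: 30.0
```

```bash
python3 - <<'E'
from h import *
s=bot.read_state();print(s["time_s"],s["position"])
print(s["tcp_rot"].T@(np.array([.546,-.021,.220])-s["position"])/.05)
a=capture("side");cv2.imwrite("pics/side3.png",a[:,:,::-1])
cv2.imwrite("pics/g3.png",cv2.resize(a[200:320,220:360,::-1],None,fx=4,fy=4))
E
```

```text
13.8 [ 0.61576765 -0.21149853  0.21573152]
[-0.47037125 -4.03001955 -0.08869994]
```

apply_moves --plan "-0.01 -0.13 -0.03 0 0 0;-0.03 -0.25 -0.03 0 0 0;-0.05 -0.38 -0.03 0 0 0;-0.06 -0.5 0 0 0 0;-0.06 -0.5 0 0 0 0;-0.06 -0.5 0 0 0 0;-0.06 -0.5 0 0 0 0;-0.06 -0.5 0 0 0 0;-0.04 -0.38 0 0 0 0;-0.03 -0.25 0 0 0 0"

```text
time_s: 14.68
position: [0.5458, -0.0245, 0.2193]
tcp_rot: [[0.972, 0.235, -0.002], [0.235, -0.972, 0.001], [-0.002, -0.002, -1.0]]
force: [-0.1, -0.8, -0.5]
opening: 0.245
grasp_force: 30.0
```

apply_moves --plan "-0.01 -0.14 0 0 0 0;0 0 0 0 0 0;0 0 0 0 0 0;0 0 0 0 0 0;0 0 0 0 0 0"

```text
time_s: 15.1
position: [0.5465, -0.022, 0.2195]
tcp_rot: [[0.973, 0.232, 0.001], [0.232, -0.973, -0.0], [0.0, 0.001, -1.0]]
force: [0.1, 0.3, -0.4]
opening: 0.245
grasp_force: 30.0
```

```bash
python3 - <<'E'
from h import *
s=bot.read_state();print(s["time_s"],s["position"])
print(s["tcp_rot"].T@(np.array([.5462,-.0204,.1125])-s["position"])/.05)
a=capture("side");b=capture("wrist")
cv2.imwrite("pics/g4.png",np.hstack([cv2.resize(a[180:320,220:340],None,fx=3.2,fy=3.2),cv2.resize(b[130:340,230:400],(363,448))])[:,:,::-1])
E
```

```text
15.1 [ 0.54647928 -0.02198467  0.2195178 ]
[ 1.05218687e-03 -3.32126857e-02  2.14034005e+00]
```

View pics/g4.png

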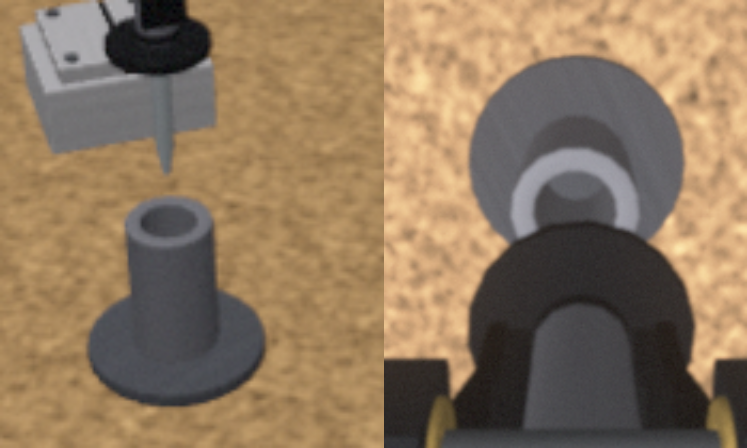

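The side view has the probe tip at crop (167,173), centred over the rim at (169,220), and the wrist view agrees laterally. I'm lowering it into the bore.

apply_moves --plan "0 -0.03 0.1 0 0 0;0 0 0.2 0 0 0;0 0 0.25 0 0 0;0 0 0.25 0 0 0;0 0 0.25 0 0 0;0 0 0.25 0 0 0;0 0 0.25 0 0 0;0 0 0.2 0 0 0;0 0 0.15 0 0 0;0 0 0.05 0 0 0"

```text
time_s: 16.03
position: [0.5446, -0.0194, 0.1203]
tcp_rot: [[0.973, 0.233, -0.003], [0.233, -0.973, 0.001], [-0.003, -0.001, -1.0]]
force: [-0.7, -0.2, -0.2]
opening: 0.243
grasp_force: 30.0
```

apply_moves --plan "0 0 0.05 0 0 0;0 0 0.03 0 0 0;0 0 0.03 0 0 0;0 0 0 0 0 0;0 0 0 0 0 0;0 0 0 0 0 0"

```text
time_s: 16.53
position: [0.5458, -0.0195, 0.117]
tcp_rot: [[0.973, 0.233, 0.001], [0.233, -0.973, -0.0], [0.001, 0.0, -1.0]]
force: [0.3, 0.5, -1.2]
opening: 0.246
grasp_force: 30.0
```

apply_moves --plan "0 0 0.03 0 0 0;0 0 0.03 0 0 0;0 0 0.02 0 0 0;0 0 0 0 0 0;0 0 0 0 0 0;0 0 0 0 0 0"

```text
time_s: 17.03
position: [0.5455, -0.0195, 0.1125]
tcp_rot: [[0.973, 0.233, -0.0], [0.233, -0.973, 0.0], [-0.0, -0.0, -1.0]]
force: [0.6, -0.7, -2.1]
opening: 0.245
grasp_force: 30.0
```

apply_moves --plan "0 0 0 0 0 0;0 0 0 0 0 0;0 0 0 0 0 0;0 0 0 0 0 0;0 0 0 0 0 0;0 0 0 0 0 0;0 0 0 0 0 0;0 0 0 0 0 0;0 0 0 0 0 0;0 0 0 0 0 0" --gripper 1

```text
time_s: 17.87
position: [0.5455, -0.0195, 0.1126]
tcp_rot: [[0.973, 0.233, -0.0], [0.233, -0.973, 0.0], [-0.0, -0.0, -1.0]]
force: [-0.4, -0.6, -0.2]
opening: 0.919
grasp_force: 0.0
```

apply_moves --plan "0 0 -0.1 0 0 0;0 0 -0.2 0 0 0;0 0 -0.3 0 0 0;0 0 -0.4 0 0 0;0 0 -0.4 0 0 0;0 0 -0.4 0 0 0;0 0 -0.4 0 0 0;0 0 -0.2 0 0 0;0 0 -0.1 0 0 0;0 0 0 0 0 0"

```text
time_s: 18.7
position: [0.5461, -0.0196, 0.2389]
tcp_rot: [[0.973, 0.233, 0.003], [0.233, -0.973, -0.001], [0.002, 0.001, -1.0]]
force: [0.7, -0.5, 0.5]
opening: 1.002
grasp_force: 0.0
```

```bash
python3 - <<'E'
from h import *
s=bot.read_state();print(s["time_s"],s["position"],s["opening"])
a=capture("side");b=capture("wrist")
cv2.imwrite("pics/g5.png",np.hstack([cv2.resize(a[160:320,220:340],(336,448)),cv2.resize(b[130:340,230:400],(363,448))])[:,:,::-1])
E
```

```text
18.7 [ 0.54609742 -0.01960861  0.23894253] 1.0019619584233408
```

View pics/g5.png

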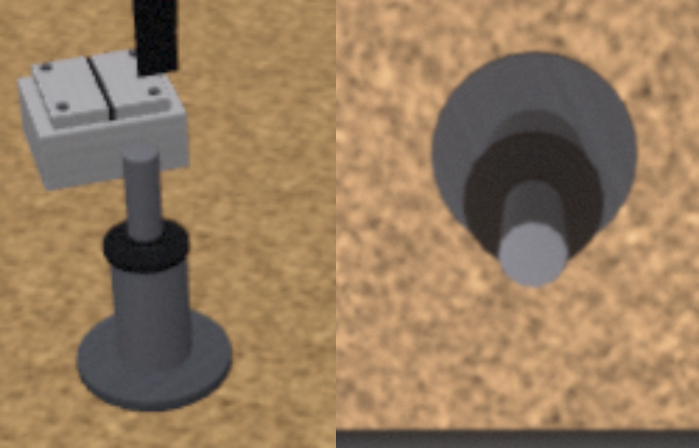

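The probe hangs upright with its guard flat on the rim (side crop about (147,245)), and the gripper is clear above it, so I'm handing in.

```bash
python3 -c "
from rig import bot
print(bot.hand_in())"
```

```text
the job is handed in; nothing more can be done
None
```

I swept the probe along the whole seam from the fitting end at about 3 cm/s, about 8 mm above it by the arm's readings. I then hung it back seated and upright, kept the arm's path clear of the flask, and handed in at about 19 s; no verdict came back.

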